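# Index the dividing table one division against its pawl and clamp it

### The job

The dividing table carries a round wooden lid that is getting ten equally spaced tacks, and it was left between two divisions. Wind its crank clockwise, as many turns as it takes (one and a half to three), until the next tooth of the index plate has passed the spring pawl and the pawl has dropped in behind it; then wind gently back until the tooth comes up against the pawl and the crank grip takes about 7 N, so that no play is left, without forcing the pawl. Then swing the clamp lever all the way over to lock the table, let go, and leave the things round about where they are.

Things in the scene. Friction and masses are not known exactly. Their poses are not given: they have to be found in the camera images.
- dividing_table: Fixed worm-driven dividing table on a wooden plinth (200 x 236 x 42 mm), grey cast body, 143 mm high over all. Origin on the vertical axis of the table at bench height; its x points away from the crank side (the crank faces the robot), y to its left, z up. All offsets below are in this frame.
- faceplate: The turning part, on the vertical axis: graduated drum (140 mm across), dark index plate with ten ratchet teeth (150 mm over the tips, 8 mm deep, 99 to 107 mm high), faceplate and wooden lid. 40 crank turns make one turn, so 4 turns make one tooth. Crank clockwise (seen from the crank side) turns it counter-clockwise seen from above. The worm holds it where it is left.
- pawl: Steel spring pawl (36 mm pivot to nose, 9 mm thick; origin at its pivot) on a grey block left of the table, set elsewhere round the axis each time. Winding forward it climbs a tooth's sloping back and drops 8 mm behind its steep face; winding back, that face comes up against its nose. 1 N along the crank grip's path presses about 16 N on the pawl, which bends above 220 N.
- crank_hub (a point): Point on the crank's axis, in the plane of the middle of the grip: 136 mm in front of the table's axis, 52 mm to its left, 70 mm high. The axis is level, along the x of dividing_table.
- crank_grip (a point): Middle of the crank's black grip, a freely spinning sleeve 17 mm across and 43 mm long, parallel to the crank's axis, 26 mm from it. Goes round crank_hub in an upright circle, 44 to 96 mm high; starts within 70 degrees of the top. The crank's arm begins 21 mm behind this point. Winding takes 2 to 4 N along the path; against the pawl this climbs to 7 N in about an eighth of a turn.
- notch (a point): Middle of the steep face of the next tooth, the one that has to pass the pawl, 71 mm from the table's axis, 103 mm high; turns with the table. At the start it is 14 to 36 mm, measured round the axis, short of pawl_nose (1.3 to 3.2 crank turns); one crank turn moves it 11.2 mm.
- pawl_nose (a point): Where the end of the pawl's nose stands when dropped in (fixed to the pawl's block), 71 mm from the table's axis, 103 mm high. The y of its frame points outward from the table's axis, its -x the way the teeth travel when winding forward. Winding back, the steep face first touches the pawl when notch comes to this point (x = 0).
- clamp_pivot (a point): Point on the clamp lever's upright axis, 83 mm to the right of the table's axis, at the height of the middle of the knob (115 mm).
- clamp_knob (a point): Middle of the upright black knob at the end of the clamp lever, 17 to 19 mm across and 30 mm high (100 to 130 mm above the bench), 62 mm from the lever's axis.
- clamp_lever (a joint): Angle of the clamp lever: 0 (free) when it points towards the robot and right, 145 degrees clockwise (from above) of the x of dividing_table; grows as the knob is pushed away from the robot (counter-clockwise from above) to its stop at 1.25 rad, fully clamped. From about 0.4 rad its eccentric presses on the drum and the knob takes 5 to 10 N.
- lacquer_bowl: Black bowl of findings, 126 mm across, 60 mm high, a bystander. Origin at its underside.
- paint_white: White bottle, 74 mm across, 135 mm high, a bystander. Origin at its underside.
- paint_brown: Brown bottle with a white cap, 52 mm across, 135 mm high, a bystander. Origin at its underside.
- marker: Marker pen, 135 mm long, lying left of the dividing table, a bystander. Origin at its underside.
- pliers_b: Small craft pliers, 154 mm long, lying right of the dividing table, a bystander. Origin at its underside.
- tape_masking: Roll of tape lying flat, 104 mm across, 25 mm high, behind the dividing table, a bystander. Origin at its underside.
- stamp: Wooden hand stamp, 34 x 50 x 57 mm, a bystander. Origin at its underside.

How it is judged:
On the way, in this order (a step that is already met when the one before it is completed fails the run):
1. the next tooth has passed the pawl by over 3 mm, so that the pawl has dropped in behind it (x of notch in the frame of pawl_nose below -0.003 m), for 0.1 s.
2. wound back, the steep face is pressed against the pawl with over 40 N (4 to 5 N at the crank grip), with the clamp still off (contact force between pawl and faceplate above 40 N and x of notch in the frame of pawl_nose above -0.001 m and value of joint clamp_lever below 0.45 rad), for 0.2 s.
3. the clamp lever is swung over (value of joint clamp_lever above 1.05 rad), for 0.1 s.
At the end, for the whole second after the job is handed in: the steep face of the tooth stands against the pawl's nose (no more than 1 mm short of it), the clamp lever is swung over (above 1.05 of its 1.25 rad) and the table is at rest (x of notch in the frame of pawl_nose between -0.001 and 0.004 m and value of joint clamp_lever above 1.05 rad and angular speed of faceplate below 0.02 rad/s); the robot touches nothing.
It fails at once if the pawl is forced (contact force between pawl and faceplate above 220 N).
It fails at once if a bystander is pushed about (moved by over 40 mm) (distance of any of lacquer_bowl, paint_white, paint_brown, marker, pliers_b, tape_masking, stamp from where it was at the start of the episode above 0.04 m).
It also fails if it takes over 72 s, if anything falls off the work surface, if the arm or the gripper's body presses on something with over 40 N, if the wrist force passes 120 N, or if a joint passes its speed limit or range.

### The arm

A 6-joint arm with a two-finger parallel gripper is mounted at the origin on a cart in front of the work surface, level with it; the furniture and walls round the work are solid. World frame = base frame: x ahead of the robot, y to its left, z up, the work surface at z = 0. Lengths are in m, angles in rad, forces in N, time in s.
With the tool pointing down it reaches from about 0.4 to 0.825 m from the base axis. Payload 7 kg.
Tool frame: the origin (TCP) lies midway between the tips of the shut fingers; the grasp point (between the pads) lies hold_point_z behind it (hold_point_z is the distance from the TCP to the grasp point, in m); z points along the fingers, y is the line along which they close (so a half turn about z gives the same grasp; the last joint's range is limited). The gripper opens to 88 mm and grips with 3 to 60 N. Pads are 19 mm wide; open, the fingers measure 130 mm over their backs; the gripper's body (78 mm by 193 mm) begins 47 mm behind the grasp point.
Start: joints at [1.495, 0.359, 0.012, 0, -1.224, -0.288], TCP at [0.24, 0.631, 0.227] pointing down, gripper open.
Joint ranges: [-3.07, 3.07], [-1.43, 2.12], [-1.02, 1.25], [-3.03, 1.67], [-3.05, -0], [-3.03, 3.03]. Speed limits (rad/s): [2.39, 2.39, 3.01, 3.14, 3.14, 3.14].

### API

Orientations are given as [roll, pitch, yaw] about the fixed x, y, z axes, in that order (R = Rz(yaw) Ry(pitch) Rx(roll)).
In Python, from station import * gives the robot as it stands.
- The arm moves only by the tool apply_moves, never from a script. Its argument "steps" is a list of rows, each an object with "translation": the shift along the world's x, y, z scaled (see below), a list of three; "rotation": the turn, a rotation vector about the world's x, y, z scaled (see below), a list of three. A call has exactly 10 rows; each row is the pose to reach, as a shift and turn from the pose commanded when the call began; what a row does not reach only later rows make up. The controller multiplies each number of a shift by 250 mm and each number of a turn by 30 degrees. A row lasts 1/12 s, in which the tool goes at most 41.7 mm and 7.16 degrees, less where a joint would pass 70% of its speed; a pose out of reach is approached as far as the arm can. A call with a number of a shift or a turn outside -1 to 1 is refused whole. A call with a gripper value outside its range is refused whole. "jaw" is the closure, from -1 (fully open) to 1 (shut), so that 0 is half open, set as the call begins (left out, the last holds). The fingers move at their own pace and stop on an object; "newtons" is the grip in N (left out, the last holds). Time passes only in rows, so rows that repeat a pose let the fingers close, or fill a call up. It gives the time, the measured TCP pose, the force, the opening and the grip force at its end, in the units of the state.
- get_state(): the state, without advancing time (a new reading comes with each control period).
- grab_frame(name): name is "scene" or "top" or "wrist"; returns the picture (400x640x3 uint8, blue, green, red); there is no depth.
- camera_model(name): a dict with "fx", "fy", "cx", "cy" (pixels), "k1" (the pictures are not rectified: a ray, as slopes to the right and down, at radius r is drawn at 1 + k1 r^2 times it, then the intrinsics apply), "xyz" and "rotation" of the camera in the world. Camera axes: x right, y down, z forward; pixel columns grow to the right and rows downward; lengths in m; the calibration is good to about 2 mm. A picture is of the moment at which its call begins: read the wrist's pose just before it. camera_model takes no time and is no camera call; for the wrist camera it gives the pose at the moment of the call.
- job_done(): hands the job in; it is judged then, once.
The state is a dict: "t": time; "q": joint angles; "qd": joint speeds; "joint_efforts": joint torques, N m; "eef_pos": TCP position; "ee_rot": TCP orientation; "force": force on the tool from outside, world axes, zero at the start; "moment": the same for the moment, N m; "width": finger opening in m; "gripper_force": force on a finger pad.
Only numpy, scipy, OpenCV 4.12 (cv2) and the standard library are available. Lean on these libraries where they do the work, as an engineer would, in place of code of your own. Each camera call takes 0.05 s, during which the arm holds its last target. There are 200 camera calls.

## Working session

There is one attempt and no reset: what is moved stays moved. The work goes in short steps, Python scripts to look and compute and a tool call to move; the robot and the scene stay as the last step left them, time stands still between calls to the robot, and variables do not carry over. Pictures are saved under pics/ and viewed, at most 10 in all, crops included, and the job is handed in when it is done.

Besides the shell and the picture viewer there is one more tool, called after ">>>" by a JSON object that holds its "name" and its "arguments". apply_moves: Moves the arm, as the interface text tells. Shifts and turns lie within -1 to 1; 1 stands for 250 mm of shift or 30 degrees of turn. Its arguments: {"type":"object","properties":{"steps":{"type":"array"},"jaw":{"type":"number"},"newtons":{"type":"number"}},"required":["steps"]}

```bash
mkdir -p pics; ls; python3 - <<'E'
from station import *
import cv2
s=get_state();print({k:(v if not hasattr(v,'__len__') else [round(float(x),4) for x in v]) for k,v in s.items()})
for n in("scene","top"):
    c=camera_model(n);print(n,c)
    cv2.imwrite(f"pics/{n}0.png",grab_frame(n))
E
```

```text
pics
{'t': 0.0, 'q': [1.4951, 0.3594, 0.0111, -0.0004, -1.2241, -0.2881], 'qd': [-0.0002, 0.0002, 0.0013, -0.0002, -0.0015, -0.0004], 'joint_efforts': [-0.0005, -58.2709, 29.305, 6.9972, 0.0069, -0.0001], 'eef_pos': [0.24, 0.6304, 0.2256], 'ee_rot': [3.1399, -0.0001, -0.364], 'force': [0.47, 0.1375, -0.635], 'moment': [-0.016, -0.0066, -0.0026], 'gripper_force': 0.0, 'width': 0.08730901331637686}
scene {'fx': 393.5106005199656, 'fy': 393.5106005199656, 'cx': 316.963264622687, 'cy': 203.48024753159794, 'k1': -0.0591358298033742, 'xyz': array([ 0.02801282, -0.42412262,  0.9820315 ]), 'rotation': array([-2.47728808,  0.00680296, -1.0386318 ])}
top {'fx': 482.9124776431013, 'fy': 482.9124776431013, 'cx': 307.84056273219767, 'cy': 197.52260065884437, 'k1': -0.01943637027741021, 'xyz': array([ 0.45715499, -0.07581452,  1.43006455]), 'rotation': array([-3.00552905,  0.0061959 , -1.59808393])}
```

View both.

View pics/scene0.png

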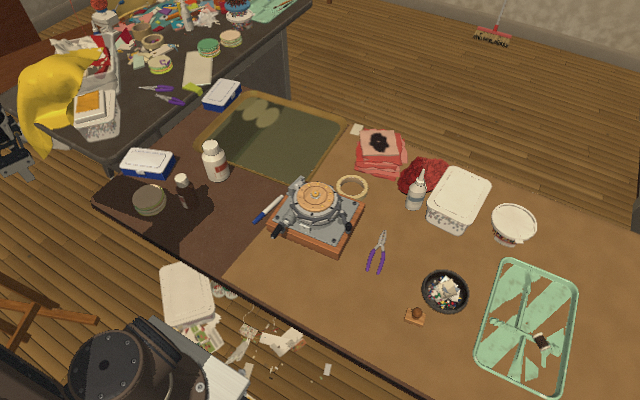

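View pics/top0.png

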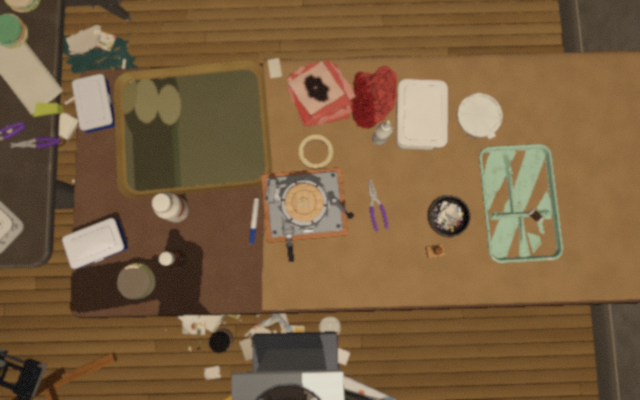

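```bash
cat >h.py <<'E'
from station import *
import cv2, numpy as np
from scipy.spatial.transform import Rotation as R
def cam(n):
    c=camera_model(n); c['R']=R.from_euler('xyz',c['rotation']).as_matrix(); return c
def ray(c,u,v):
    d=np.array([(u-c['cx'])/c['fx'],(v-c['cy'])/c['fy']]); s=d.copy()
    for _ in range(20): s=d/(1+c['k1']*(s@s))
    w=c['R']@np.array([s[0],s[1],1]); return w
def onz(c,u,v,z):
    w=ray(c,u,v); o=np.array(c['xyz']); return o+w*(z-o[2])/w[2]
def proj(c,p):
    q=c['R'].T@(np.array(p)-c['xyz']); s=q[:2]/q[2]; s=s*(1+c['k1']*(s@s))
    return np.array([c['fx']*s[0]+c['cx'],c['fy']*s[1]+c['cy']])
def tri(c1,p1,c2,p2):
    a,b=ray(c1,*p1),ray(c2,*p2); A=np.array([a,-b]).T; o=np.array(c2['xyz'])-c1['xyz']
    t=np.linalg.lstsq(A,o,rcond=None)[0]; x=np.array(c1['xyz'])+a*t[0]; y=np.array(c2['xyz'])+b*t[1]
    return (x+y)/2,np.linalg.norm(x-y)
E
python3 - <<'E'
from h import *
a=cv2.imread('pics/top0.png')[155:270,250:370];b=cv2.imread('pics/scene0.png')[165:265,245:405]
a=cv2.resize(a,None,fx=5,fy=5,interpolation=cv2.INTER_CUBIC)
b=cv2.resize(b,None,fx=5,fy=5,interpolation=cv2.INTER_CUBIC)
cv2.imwrite('pics/top0c.png',a);cv2.imwrite('pics/scene0c.png',b)
c=cam('top');print(onz(c,305,201,.143),onz(c,291,253,.08))
E
```

```text
[ 0.62430707 -0.064762    0.143     ] [ 0.48789299 -0.02145917  0.08      ]
```

View pics/top0c.png

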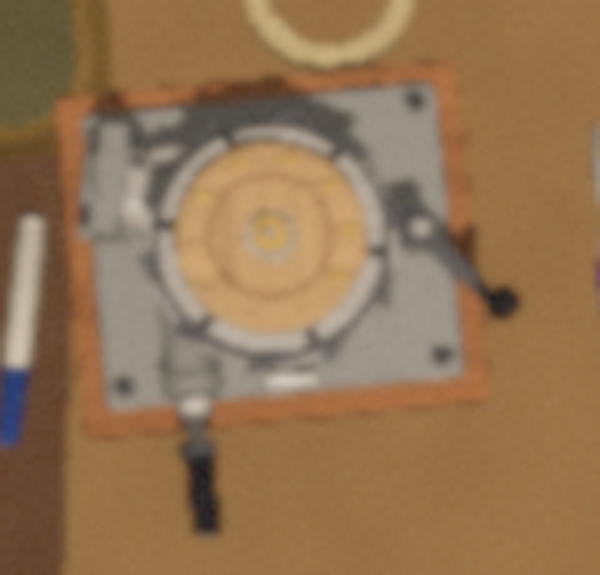

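View pics/scene0c.png

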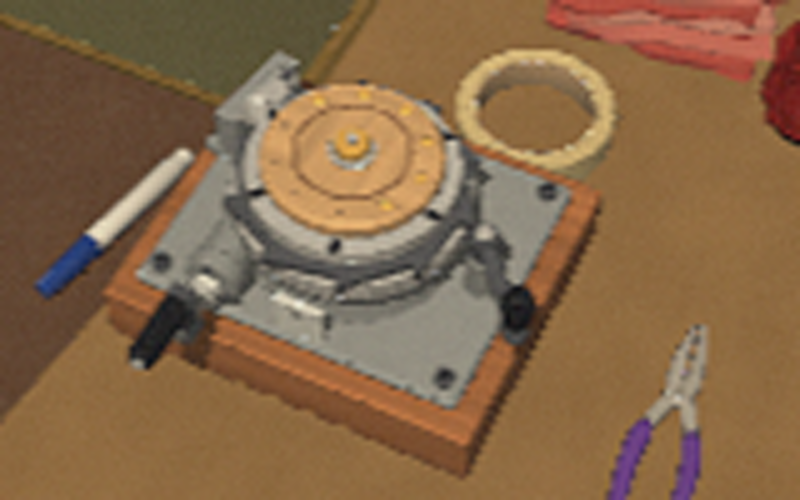

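```bash
python3 - <<'E'
from h import *
import station;print([n for n in dir(station) if not n.startswith('_')], getattr(station,'hold_point_z',None))
c=cam('top');f=lambda u,v:(250+u/5-.4,155+v/5-.4)
P=np.array([onz(c,*f(*p),.042) for p in[(57,100),(455,67),(487,400),(85,432)]])
print(P, P.mean(0));print([np.linalg.norm(P[i]-P[i-1]) for i in range(4)])
for e in(P[0]-P[3],P[1]-P[2]):print(np.degrees(np.arctan2(e[1],e[0])))
for e in(P[0]-P[1],P[3]-P[2]):print(np.degrees(np.arctan2(-e[0],e[1])))
cs=cam('scene');g=lambda u,v:(245+u/5-.4,165+v/5-.4)
print('lid',onz(c,*f(270,235),.143),onz(cs,*g(351,157),.143))
print('knob',tri(c,f(502,300),cs,g(518,308)),'grip',tri(c,f(203,493),cs,g(160,330)))
t=onz(c,*f(270,235),.143)
w=cam('wrist');s=get_state();T=R.from_euler('xyz',s['ee_rot']).as_matrix()
print(T.T@(w['xyz']-s['eef_pos']),T.T@w['R'],w['fx'],w['k1'])
E
```

```text
['Unreachable', 'camera_model', 'get_state', 'grab_frame', 'hold_point_z', 'job_done'] 0.0188
[[ 0.7188079   0.06260006  0.042     ]
 [ 0.73179122 -0.17056399  0.042     ]
 [ 0.53682372 -0.1818287   0.042     ]
 [ 0.52486839  0.04927614  0.042     ]] [ 0.62807281 -0.06012912  0.042     ]
[np.float64(0.19439665187112584), np.float64(0.23352525147262362), np.float64(0.19529265417008956), np.float64(0.23141386243187156)]
3.930127681243237
3.3067227915882715
3.1871220846360315
2.9613386306080365
lid [ 0.62278755 -0.06095816  0.143     ] [ 0.61077588 -0.06744931  0.143     ]
knob (array([ 0.58679981, -0.18614206,  0.11362139]), np.float64(0.0012086184664866666)) grip (array([ 0.48694131, -0.01978951,  0.09624461]), np.float64(0.00029900150432950336))
[ 0.07334481  0.00076273 -0.15671527] [[ 2.83530825e-04 -9.60902619e-01 -2.76886395e-01]
 [ 9.99999694e-01  4.74427349e-04 -6.22449306e-04]
 [ 7.29475647e-04 -2.76886134e-01  9.60902460e-01]] 339.9673441065475 -0.008004164594564543
```

>>> {"name": "apply_moves", "arguments": {"steps": [{"translation": [0.04, -0.088, 0], "rotation": [0, 0, 0.03]}, {"translation": [0.08, -0.176, 0], "rotation": [0, 0, 0.06]}, {"translation": [0.12, -0.264, 0], "rotation": [0, 0, 0.09]}, {"translation": [0.16, -0.352, 0], "rotation": [0, 0, 0.12]}, {"translation": [0.2, -0.44, 0], "rotation": [0, 0, 0.15]}, {"translation": [0.24, -0.528, 0], "rotation": [0, 0, 0.18]}, {"translation": [0.28, -0.616, 0], "rotation": [0, 0, 0.21]}, {"translation": [0.32, -0.704, 0], "rotation": [0, 0, 0.24]}, {"translation": [0.36, -0.792, 0], "rotation": [0, 0, 0.27]}, {"translation": [0.41, -0.88, 0], "rotation": [0, 0, 0.27]}]}}

```text
t: 0.93
eef_pos: [0.3427, 0.4094, 0.2263]
ee_rot: [3.141, 0.0, -0.221]
force: [0.6, -0.0, -0.3]
width: 0.0878
gripper_force: 0.0
```

>>> {"name": "apply_moves", "arguments": {"steps": [{"translation": [0.04, -0.088, 0], "rotation": [0, 0, 0.03]}, {"translation": [0.08, -0.176, 0], "rotation": [0, 0, 0.06]}, {"translation": [0.12, -0.264, 0], "rotation": [0, 0, 0.09]}, {"translation": [0.16, -0.352, 0], "rotation": [0, 0, 0.12]}, {"translation": [0.2, -0.44, 0], "rotation": [0, 0, 0.15]}, {"translation": [0.24, -0.528, 0], "rotation": [0, 0, 0.18]}, {"translation": [0.28, -0.616, 0], "rotation": [0, 0, 0.21]}, {"translation": [0.32, -0.704, 0], "rotation": [0, 0, 0.24]}, {"translation": [0.36, -0.792, 0], "rotation": [0, 0, 0.27]}, {"translation": [0.41, -0.88, 0], "rotation": [0, 0, 0.27]}]}}

```text
t: 1.77
eef_pos: [0.4451, 0.1895, 0.2265]
ee_rot: [3.142, 0.0, -0.08]
force: [-0.2, 0.9, -0.2]
width: 0.0875
gripper_force: 0.0
```

>>> {"name": "apply_moves", "arguments": {"steps": [{"translation": [0.04, -0.088, 0], "rotation": [0, 0, 0.03]}, {"translation": [0.08, -0.176, 0], "rotation": [0, 0, 0.06]}, {"translation": [0.12, -0.264, 0], "rotation": [0, 0, 0.09]}, {"translation": [0.16, -0.352, 0], "rotation": [0, 0, 0.12]}, {"translation": [0.2, -0.44, 0], "rotation": [0, 0, 0.15]}, {"translation": [0.24, -0.528, 0], "rotation": [0, 0, 0.18]}, {"translation": [0.28, -0.616, 0], "rotation": [0, 0, 0.21]}, {"translation": [0.32, -0.704, 0], "rotation": [0, 0, 0.24]}, {"translation": [0.36, -0.792, 0], "rotation": [0, 0, 0.27]}, {"translation": [0.41, -0.88, 0], "rotation": [0, 0, 0.27]}]}}

```text
t: 2.6
eef_pos: [0.5475, -0.0304, 0.2263]
ee_rot: [-3.141, 0.001, 0.061]
force: [0.9, 0.8, 0.2]
width: 0.0875
gripper_force: 0.0
```

```bash
python3 - <<'E'
from h import *
c=cam('wrist');s=get_state();print(s['t'],s['eef_pos'],s['ee_rot'],s['force'])
im=grab_frame('wrist');cv2.imwrite('pics/w1.png',im);np.save('w1.npy',c,allow_pickle=True)
E
```

```text
2.6 [ 0.5475379  -0.03041394  0.22632445] [-3.14147465e+00  5.96130137e-04  6.12832892e-02] [0.8516334  0.84254099 0.1660195 ]
```

View pics/w1.png

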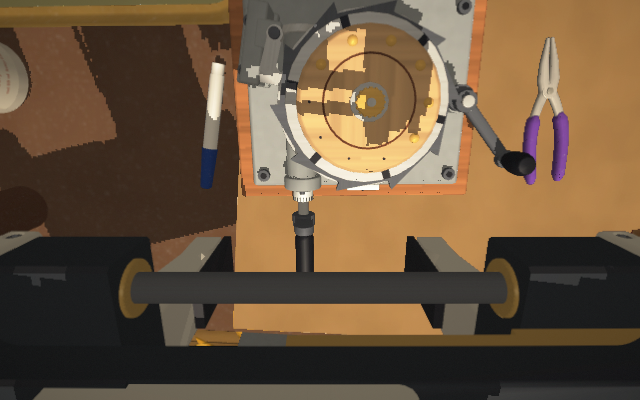

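```bash
python3 - <<'E'
from h import *
im=cv2.imread('pics/w1.png')[0:200,230:480]
cv2.imwrite('pics/w1c.png',cv2.resize(im,None,fx=3,fy=3,interpolation=cv2.INTER_CUBIC))
E
```

```text
(no output)
```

View pics/w1c.png

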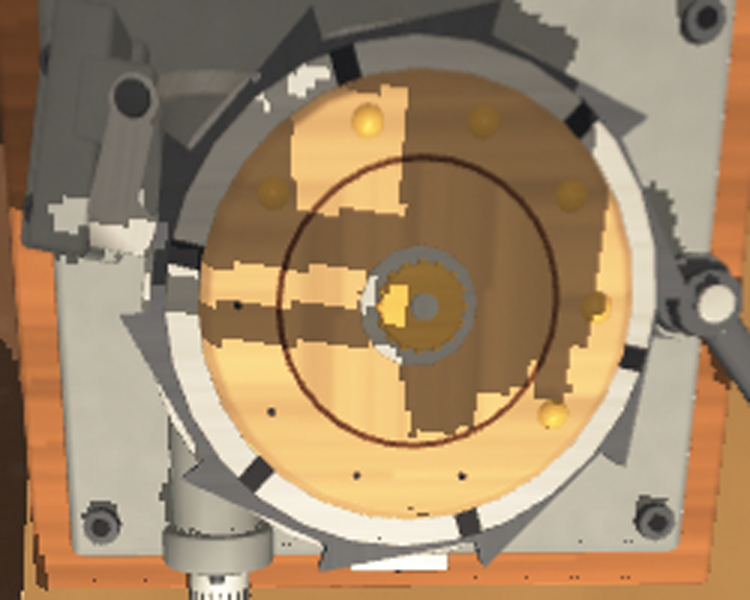

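```bash
python3 - <<'E'
from h import *
from scipy.optimize import least_squares
c=np.load('w1.npy',allow_pickle=True).item()
g=lambda u,v:(230+(u+.5)/3-.5,(v+.5)/3-.5)
tips=np.array([onz(c,*g(*p),.107)[:2] for p in[(123,315),(185,482),(322,570),(485,565),(628,462),(645,118),(500,5),(313,10)]])
k=np.array([0,1,2,3,4,6,7,8])
f=lambda x:(tips-np.c_[x[0]+x[3]*np.cos(x[2]+k*np.pi/5),x[1]+x[3]*np.sin(x[2]+k*np.pi/5)]).ravel()
r=least_squares(f,[.62,-.06,1.6,.075]);x=r.x;print(x,np.degrees(x[2]),(r.fun.reshape(-1,2)*1e3).round(1))
A=x[:2]
for z in(.107,.112,.118):
  pv=onz(c,*g(132,97),z)[:2];d=pv-A;D=np.hypot(*d)
  a=np.arccos((D*D+.071**2-.036**2)/(2*D*.071)); th=np.arctan2(d[1],d[0])
  nose=th+a
  notch=x[2]-np.pi/5
  print(z,pv,D,'nose deg',np.degrees(nose),'notch',np.degrees(notch),'short mm',(nose-notch)*71)
print('nosepix',onz(c,*g(125,242),.107)[:2],np.degrees(np.arctan2(*(onz(c,*g(125,242),.107)[:2]-A)[::-1])))
for p in[(424,306)]: print('lid',onz(c,*g(*p),.143))
F=lambda u,v:onz(c,u,v,.115)
print('knob',F(516,164),'clamp screw',F(230+715/3,305/3))
for v in(240,265):print('grip',onz(c,305,v,.096))
P=[onz(c,*g(*p),.042)[:2] for p in((45,585),(707,583))];print(P,np.degrees(np.arctan2((P[0]-P[1])[0]*-1,(P[0]-P[1])[1])))
E
```

```text
[ 0.62178203 -0.06200939  1.66688174  0.07374653] 95.50528873633223 [[ 0.5 -0. ]
 [-0.7  0.2]
 [ 0.   0.3]
 [-0.1  0.4]
 [ 0.8 -0.8]
 [-0.1  0.2]
 [-0.5  0. ]
 [-0.  -0.3]]
0.107 [0.66742062 0.01037183] 0.0855682276705421 nose deg 82.15031022424276 notch 59.50528873633223 short mm 28.06134307457219
0.112 [0.66657333 0.00971085] 0.08455798223755852 nose deg 82.86911620725324 notch 59.50528873633223 short mm 28.952075781718463
0.118 [0.66555657 0.00891767] 0.08334781329661185 nose deg 83.71206245992141 notch 59.50528873633223 short mm 29.9966410960934
nosepix [0.63330648 0.0112819 ] 81.06388210924158
lid [ 0.62207884 -0.06152143  0.143     ]
knob [ 0.58184691 -0.18630656  0.115     ] clamp screw [ 0.62689106 -0.13946315  0.115     ]
grip [ 0.49796511 -0.02106297  0.096     ]
grip [ 0.47286415 -0.02233041  0.096     ]
[array([0.5218397 , 0.04516885]), array([ 0.53675936, -0.18409279])] 3.723385932427921
```

>>> {"name": "apply_moves", "arguments": {"steps": [{"translation": [-0.09, 0.011, -0.05], "rotation": [0, 0, 0]}, {"translation": [-0.18, 0.022, -0.14], "rotation": [0, 0, 0]}, {"translation": [-0.278, 0.033, -0.24], "rotation": [0, 0, 0]}, {"translation": [-0.278, 0.033, -0.34], "rotation": [0, 0, 0]}, {"translation": [-0.278, 0.033, -0.42], "rotation": [0, 0, 0]}, {"translation": [-0.278, 0.033, -0.48], "rotation": [0, 0, 0]}, {"translation": [-0.278, 0.033, -0.53], "rotation": [0, 0, 0]}, {"translation": [-0.278, 0.033, -0.58], "rotation": [0, 0, 0]}, {"translation": [-0.278, 0.033, -0.58], "rotation": [0, 0, 0]}, {"translation": [-0.278, 0.033, -0.58], "rotation": [0, 0, 0]}]}}

```text
t: 3.48
eef_pos: [0.4777, -0.0211, 0.0811]
ee_rot: [3.141, 0.002, 0.06]
force: [0.2, 0.4, -0.3]
width: 0.0874
gripper_force: 0.0
```

>>> {"name": "apply_moves", "arguments": {"steps": [{"translation": [0, 0, 0], "rotation": [0, 0, 0]}, {"translation": [0, 0, 0], "rotation": [0, 0, 0]}, {"translation": [0, 0, 0], "rotation": [0, 0, 0]}, {"translation": [0, 0, 0], "rotation": [0, 0, 0]}, {"translation": [0, 0, 0], "rotation": [0, 0, 0]}, {"translation": [0, 0, 0], "rotation": [0, 0, 0]}, {"translation": [0, 0, 0], "rotation": [0, 0, 0]}, {"translation": [0, 0, 0], "rotation": [0, 0, 0]}, {"translation": [0, 0, 0], "rotation": [0, 0, 0]}, {"translation": [0, 0, 0], "rotation": [0, 0, 0]}], "jaw": 1, "newtons": 15}}

```text
t: 4.32
eef_pos: [0.4782, -0.0209, 0.0815]
ee_rot: [-3.142, 0.0, 0.06]
force: [-0.4, -0.3, -0.3]
width: 0.0267
gripper_force: 0.0
```

```bash
python3 - <<'E'
from h import *
im=grab_frame('wrist');s=get_state();print(s)
cv2.imwrite('pics/w2.png',im)
E
```

```text
{'t': 4.3667, 'q': array([ 3.68552902e-01,  1.89029165e-01, -6.03357620e-01, -3.00073399e-06,
       -7.78411800e-01,  1.26261777e+00]), 'qd': array([ 0.00048428,  0.00256697, -0.00080828, -0.00039567,  0.00093463,
        0.00010819]), 'joint_efforts': array([ 3.24362272e-04, -3.74748623e+01,  2.19732052e+01,  5.15920937e+00,
        8.52675363e-02, -9.90404396e-05]), 'eef_pos': array([ 0.47820776, -0.02092219,  0.08154472]), 'ee_rot': array([-3.14159133e+00,  2.79138462e-06,  6.03722085e-02]), 'force': array([-0.67173093, -0.87838122, -0.51487883]), 'moment': array([-0.04459439, -0.05151769,  0.02091909]), 'gripper_force': 0.0, 'width': 0.022350445302425956}
```

View pics/w2.png

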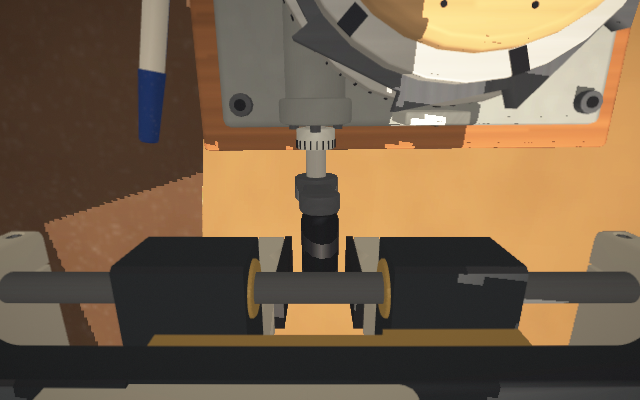

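>>> {"name": "apply_moves", "arguments": {"steps": [{"translation": [0, 0, 0], "rotation": [0, 0, 0]}, {"translation": [0, 0, 0], "rotation": [0, 0, 0]}, {"translation": [0, 0, 0], "rotation": [0, 0, 0]}, {"translation": [0, 0, 0], "rotation": [0, 0, 0]}, {"translation": [0, 0, 0], "rotation": [0, 0, 0]}, {"translation": [0, 0, 0], "rotation": [0, 0, 0]}, {"translation": [0, 0, 0], "rotation": [0, 0, 0]}, {"translation": [0, 0, 0], "rotation": [0, 0, 0]}, {"translation": [0, 0, 0], "rotation": [0, 0, 0]}, {"translation": [0, 0, 0], "rotation": [0, 0, 0]}]}}

```text
t: 5.2
eef_pos: [0.4781, -0.021, 0.0816]
ee_rot: [3.142, 0.0, 0.06]
force: [-0.1, -0.8, -0.2]
width: 0.0163
gripper_force: 15.0
```

```bash
python3 - <<'E'
from h import *
s=get_state();print(s['force'],s['eef_pos'],s['width'])
# rows for a from a0 step 18deg
def rows(a0,a1,n=10,tilt=.0604):
    for i in range(1,n+1):
        a=a0+(a1-a0)*i/n; dy=26*(-np.sin(a)+np.sin(a0)); dz=26*(np.cos(a)-np.cos(a0))
        print([round(-dy*np.sin(tilt)/250,4),round(dy*np.cos(tilt)/250,4),round(dz/250,4)])
r=np.radians
rows(r(8),r(98))
E
```

```text
[-0.12061212 -0.80313428 -0.19079894] [ 0.47813978 -0.02100128  0.08155754] 0.016267681169627107
[np.float64(0.001), np.float64(-0.0159), np.float64(-0.0035)]
[np.float64(0.0019), np.float64(-0.0311), np.float64(-0.0095)]
[np.float64(0.0027), np.float64(-0.0451), np.float64(-0.0178)]
[np.float64(0.0035), np.float64(-0.0577), np.float64(-0.0282)]
[np.float64(0.0041), np.float64(-0.0685), np.float64(-0.0404)]
[np.float64(0.0047), np.float64(-0.0772), np.float64(-0.0542)]
[np.float64(0.0051), np.float64(-0.0837), np.float64(-0.0691)]
[np.float64(0.0053), np.float64(-0.0878), np.float64(-0.0849)]
[np.float64(0.0054), np.float64(-0.0893), np.float64(-0.1012)]
[np.float64(0.0053), np.float64(-0.0884), np.float64(-0.1175)]
```

>>> {"name": "apply_moves", "arguments": {"steps": [{"translation": [0.001, -0.016, -0.0035], "rotation": [0, 0, 0]}, {"translation": [0.002, -0.031, -0.0095], "rotation": [0, 0, 0]}, {"translation": [0.0027, -0.045, -0.018], "rotation": [0, 0, 0]}, {"translation": [0.0035, -0.058, -0.028], "rotation": [0, 0, 0]}, {"translation": [0.004, -0.0685, -0.0405], "rotation": [0, 0, 0]}, {"translation": [0.0047, -0.077, -0.054], "rotation": [0, 0, 0]}, {"translation": [0.005, -0.0837, -0.069], "rotation": [0, 0, 0]}, {"translation": [0.0053, -0.0878, -0.085], "rotation": [0, 0, 0]}, {"translation": [0.0054, -0.0893, -0.101], "rotation": [0, 0, 0]}, {"translation": [0.0053, -0.0884, -0.1175], "rotation": [0, 0, 0]}]}}

```text
t: 6.03
eef_pos: [0.4797, -0.045, 0.0524]
ee_rot: [3.139, 0.0, 0.06]
force: [3.3, -13.0, 1.3]
width: 0.0164
gripper_force: 15.0
```

```bash
cat >>h.py <<'E'
def rows(a0,a1,n=10,tilt=.0604,r=26.):
    a0,a1=np.radians([a0,a1])
    for i in range(1,n+1):
        a=a0+(a1-a0)*i/n; dy=r*(-np.sin(a)+np.sin(a0)); dz=r*(np.cos(a)-np.cos(a0))
        print([round(float(q),4) for q in(-dy*np.sin(tilt)/250,dy*np.cos(tilt)/250,dz/250)])
E
python3 -c "
from h import *
s=get_state();print(s['force'],s['moment'],s['eef_pos'],s['width']);rows(98,278)"
```

```text
[  3.30101623 -12.97563055   1.34726349] [-4.78730769 -0.9527616  -0.02478267] [ 0.47971422 -0.04502818  0.05241429] 0.016374890307318188
[-0.0006, 0.0095, -0.0311]
[-0.0017, 0.0281, -0.0578]
[-0.0033, 0.0541, -0.0774]
[-0.0051, 0.0848, -0.0879]
[-0.0071, 0.1172, -0.0885]
[-0.009, 0.1483, -0.079]
[-0.0106, 0.1749, -0.0603]
[-0.0118, 0.1945, -0.0344]
[-0.0124, 0.205, -0.0036]
[-0.0124, 0.2056, 0.0289]
```

```bash
cat >>h.py <<'E'
def ab(cmd,a0,a1,n=10,hub=(-.0193,.0557),x0=.478,tilt=.0604):
    for i in range(1,n+1):
        a=np.radians(a0+(a1-a0)*i/n); d=-.026*np.sin(a)
        t=np.array([x0-d*np.sin(tilt),hub[0]+d*np.cos(tilt),hub[1]+.026*np.cos(a)])
        print(i,((t-cmd)/.25).round(3).tolist())
    print('end',t.round(4).tolist())
def tan(a,yc=None):
    s=get_state();a=np.radians(a);f=s['force'];fy=f[1]*np.cos(.0604)-f[0]*np.sin(.0604)
    T=np.array([-np.cos(a),-np.sin(a)]);N=np.array([-np.sin(a),np.cos(a)]);F=np.array([fy,f[2]])
    print('t',s['t'],'pos',s['eef_pos'].round(4),'f',f.round(2),'tang(fwd)',round(F@T,2),'rad(out)',round(F@N,2))
E
python3 -c "
from h import *
ab([.4794,-.0431,.0522],97,277)"
```

```text
1 [0.0, 0.001, -0.03]
2 [-0.001, 0.019, -0.057]
3 [-0.003, 0.045, -0.077]
4 [-0.004, 0.075, -0.088]
5 [-0.006, 0.108, -0.089]
6 [-0.008, 0.139, -0.08]
7 [-0.01, 0.166, -0.062]
8 [-0.011, 0.186, -0.036]
9 [-0.012, 0.197, -0.006]
10 [-0.012, 0.198, 0.027]
end [0.4764, 0.0065, 0.0589]
```

>>> {"name": "apply_moves", "arguments": {"steps": [{"translation": [0, 0.001, -0.03], "rotation": [0, 0, 0]}, {"translation": [-0.001, 0.019, -0.057], "rotation": [0, 0, 0]}, {"translation": [-0.003, 0.045, -0.077], "rotation": [0, 0, 0]}, {"translation": [-0.004, 0.075, -0.088], "rotation": [0, 0, 0]}, {"translation": [-0.006, 0.108, -0.089], "rotation": [0, 0, 0]}, {"translation": [-0.008, 0.139, -0.08], "rotation": [0, 0, 0]}, {"translation": [-0.01, 0.166, -0.062], "rotation": [0, 0, 0]}, {"translation": [-0.011, 0.186, -0.036], "rotation": [0, 0, 0]}, {"translation": [-0.012, 0.197, -0.006], "rotation": [0, 0, 0]}, {"translation": [-0.012, 0.198, 0.027], "rotation": [0, 0, 0]}]}}

```text
t: 6.87
eef_pos: [0.4762, 0.0065, 0.0591]
ee_rot: [3.14, 0.001, 0.062]
force: [7.3, -13.8, -5.7]
width: 0.0165
gripper_force: 15.0
```

```bash
python3 -c "
from h import *
tan(277);ab([.4764,.0065,.0589],277,457)"
```

```text
t 6.8667 pos [0.4762 0.0065 0.0591] f [  7.3  -13.82  -5.69] tang(fwd) -3.91 rad(out) -14.83
1 [0.001, -0.009, 0.031]
2 [0.002, -0.027, 0.058]
3 [0.003, -0.053, 0.078]
4 [0.005, -0.083, 0.089]
5 [0.007, -0.116, 0.09]
6 [0.009, -0.147, 0.081]
7 [0.011, -0.174, 0.063]
8 [0.012, -0.194, 0.038]
9 [0.013, -0.205, 0.007]
10 [0.013, -0.206, -0.025]
end [0.4796, -0.0451, 0.0525]
```

>>> {"name": "apply_moves", "arguments": {"steps": [{"translation": [0, -0.002, 0], "rotation": [0, 0, 0]}, {"translation": [0, -0.005, 0], "rotation": [0, 0, 0]}, {"translation": [0, -0.008, 0], "rotation": [0, 0, 0]}, {"translation": [0, -0.008, 0], "rotation": [0, 0, 0]}, {"translation": [0, -0.008, 0], "rotation": [0, 0, 0]}, {"translation": [0, -0.008, 0], "rotation": [0, 0, 0]}, {"translation": [0, -0.008, 0], "rotation": [0, 0, 0]}, {"translation": [0, -0.008, 0], "rotation": [0, 0, 0]}, {"translation": [0, -0.008, 0], "rotation": [0, 0, 0]}, {"translation": [0, -0.008, 0], "rotation": [0, 0, 0]}]}}

```text
t: 7.7
eef_pos: [0.4763, 0.0056, 0.0588]
ee_rot: [-3.141, 0.0, 0.061]
force: [-3.4, 4.7, 2.3]
width: 0.0165
gripper_force: 15.0
```

```bash
python3 -c "
from h import *
tan(277);ab([.4764,.0045,.0589],277,457,hub=(-.0213,.0557))
c=np.load('w1.npy',allow_pickle=True).item()
print(onz(c,303.5,198,.08),onz(c,304,220,.09))"
```

```text
t 7.7 pos [0.4763 0.0056 0.0588] f [-3.39  4.65  2.28] tang(fwd) 1.68 rad(out) 5.09
1 [0.001, -0.009, 0.031]
2 [0.002, -0.027, 0.058]
3 [0.003, -0.053, 0.078]
4 [0.005, -0.083, 0.089]
5 [0.007, -0.116, 0.09]
6 [0.009, -0.147, 0.081]
7 [0.011, -0.174, 0.063]
8 [0.012, -0.194, 0.038]
9 [0.013, -0.205, 0.007]
10 [0.013, -0.206, -0.025]
end [0.4796, -0.0471, 0.0525]
[ 0.53300936 -0.01727115  0.08      ] [ 0.51503899 -0.01904994  0.09      ]
```

```bash
python3 -c "
from h import *
ab([.4764,.0045,.0589],277,457,hub=(-.0200,.0557))"
```

```text
1 [0.001, -0.004, 0.031]
2 [0.002, -0.022, 0.058]
3 [0.003, -0.048, 0.078]
4 [0.005, -0.078, 0.089]
5 [0.007, -0.111, 0.09]
6 [0.009, -0.142, 0.081]
7 [0.011, -0.169, 0.063]
8 [0.012, -0.189, 0.038]
9 [0.013, -0.2, 0.007]
10 [0.013, -0.201, -0.025]
end [0.4796, -0.0458, 0.0525]
```

>>> {"name": "apply_moves", "arguments": {"steps": [{"translation": [0.001, -0.004, 0.031], "rotation": [0, 0, 0]}, {"translation": [0.002, -0.022, 0.058], "rotation": [0, 0, 0]}, {"translation": [0.003, -0.048, 0.078], "rotation": [0, 0, 0]}, {"translation": [0.005, -0.078, 0.089], "rotation": [0, 0, 0]}, {"translation": [0.007, -0.111, 0.09], "rotation": [0, 0, 0]}, {"translation": [0.009, -0.142, 0.081], "rotation": [0, 0, 0]}, {"translation": [0.011, -0.169, 0.063], "rotation": [0, 0, 0]}, {"translation": [0.012, -0.189, 0.038], "rotation": [0, 0, 0]}, {"translation": [0.013, -0.2, 0.007], "rotation": [0, 0, 0]}, {"translation": [0.013, -0.201, -0.025], "rotation": [0, 0, 0]}]}}

```text
t: 8.53
eef_pos: [0.48, -0.0462, 0.0526]
ee_rot: [-3.141, -0.001, 0.059]
force: [-4.2, 9.6, 3.9]
width: 0.0162
gripper_force: 15.1
```

```bash
python3 -c "
from h import *
tan(97);ab([.4796,-.0458,.0525],97,277,hub=(-.0200,.0557))
im=grab_frame('top')[155:270,250:370];cv2.imwrite('pics/chk_top.png',im)"
```

```text
t 8.5333 pos [ 0.48   -0.0462  0.0526] f [-4.23  9.62  3.93] tang(fwd) -2.7 rad(out) -10.27
1 [-0.001, 0.009, -0.031]
2 [-0.002, 0.027, -0.058]
3 [-0.003, 0.053, -0.078]
4 [-0.005, 0.083, -0.089]
5 [-0.007, 0.116, -0.09]
6 [-0.009, 0.147, -0.081]
7 [-0.011, 0.174, -0.063]
8 [-0.012, 0.194, -0.038]
9 [-0.013, 0.205, -0.007]
10 [-0.013, 0.206, 0.025]
end [0.4764, 0.0058, 0.0589]
```

```bash
sed -i 's/d=-.026/d=-.025/; s/hub=(-.0193/hub=(-.0199/' h.py; python3 -c "
from h import *
ab([.4796,-.0458,.0525],97,367)
ab([.4782,-.0229,.0815],7,277)"
```

```text
1 [-0.001, 0.021, -0.045]
2 [-0.003, 0.055, -0.078]
3 [-0.006, 0.1, -0.091]
4 [-0.009, 0.146, -0.081]
5 [-0.011, 0.182, -0.051]
6 [-0.012, 0.202, -0.007]
7 [-0.012, 0.2, 0.041]
8 [-0.011, 0.177, 0.084]
9 [-0.008, 0.138, 0.111]
10 [-0.006, 0.091, 0.116]
end [0.4782, -0.0229, 0.0815]
1 [0.003, -0.044, -0.017]
2 [0.004, -0.075, -0.053]
3 [0.005, -0.088, -0.1]
4 [0.005, -0.078, -0.147]
5 [0.003, -0.049, -0.185]
6 [0.0, -0.007, -0.205]
7 [-0.002, 0.04, -0.203]
8 [-0.005, 0.08, -0.179]
9 [-0.006, 0.106, -0.139]
10 [-0.007, 0.111, -0.091]
end [0.4765, 0.0049, 0.0589]
```

>>> {"name": "apply_moves", "arguments": {"steps": [{"translation": [-0.001, 0.021, -0.045], "rotation": [0, 0, 0]}, {"translation": [-0.003, 0.055, -0.078], "rotation": [0, 0, 0]}, {"translation": [-0.006, 0.1, -0.091], "rotation": [0, 0, 0]}, {"translation": [-0.009, 0.146, -0.081], "rotation": [0, 0, 0]}, {"translation": [-0.011, 0.182, -0.051], "rotation": [0, 0, 0]}, {"translation": [-0.012, 0.202, -0.007], "rotation": [0, 0, 0]}, {"translation": [-0.012, 0.2, 0.041], "rotation": [0, 0, 0]}, {"translation": [-0.011, 0.177, 0.084], "rotation": [0, 0, 0]}, {"translation": [-0.008, 0.138, 0.111], "rotation": [0, 0, 0]}, {"translation": [-0.006, 0.091, 0.116], "rotation": [0, 0, 0]}]}}

```text
t: 9.42
eef_pos: [0.4781, -0.0224, 0.0824]
ee_rot: [-3.14, -0.001, 0.061]
force: [1.1, 4.7, -9.4]
width: 0.0166
gripper_force: 15.0
```

```bash
python3 -c "
from h import *
tan(7)"
```

```text
t 9.4167 pos [ 0.4781 -0.0224  0.0824] f [ 1.07  4.74 -9.42] tang(fwd) -3.49 rad(out) -9.92
```

>>> {"name": "apply_moves", "arguments": {"steps": [{"translation": [0.003, -0.044, -0.018], "rotation": [0, 0, 0]}, {"translation": [0.004, -0.075, -0.055], "rotation": [0, 0, 0]}, {"translation": [0.005, -0.088, -0.101], "rotation": [0, 0, 0]}, {"translation": [0.005, -0.078, -0.147], "rotation": [0, 0, 0]}, {"translation": [0.003, -0.049, -0.184], "rotation": [0, 0, 0]}, {"translation": [0, -0.007, -0.204], "rotation": [0, 0, 0]}, {"translation": [-0.002, 0.04, -0.202], "rotation": [0, 0, 0]}, {"translation": [-0.005, 0.08, -0.178], "rotation": [0, 0, 0]}, {"translation": [-0.006, 0.106, -0.139], "rotation": [0, 0, 0]}, {"translation": [-0.007, 0.111, -0.091], "rotation": [0, 0, 0]}]}}

```text
t: 10.25
eef_pos: [0.4761, 0.006, 0.0583]
ee_rot: [-3.141, 0.001, 0.061]
force: [0.8, -0.2, -4.4]
width: 0.016
gripper_force: 15.0
```

```bash
python3 -c "
from h import *
tan(277);ab([.4765,.0049,.0589],277,382)
c=cam('wrist');np.save('w3.npy',c,allow_pickle=True);im=grab_frame('wrist');cv2.imwrite('pics/w3.png',im)"
```

```text
t 10.25 pos [0.4761 0.006  0.0583] f [ 0.83 -0.2  -4.43] tang(fwd) -4.37 rad(out) -0.79
1 [0.0, -0.004, 0.018]
2 [0.001, -0.011, 0.036]
3 [0.001, -0.021, 0.052]
4 [0.002, -0.034, 0.066]
5 [0.003, -0.049, 0.077]
6 [0.004, -0.065, 0.085]
7 [0.005, -0.083, 0.09]
8 [0.006, -0.101, 0.091]
9 [0.007, -0.119, 0.089]
10 [0.008, -0.137, 0.084]
end [0.4786, -0.0292, 0.0798]
```

View pics/w3.png

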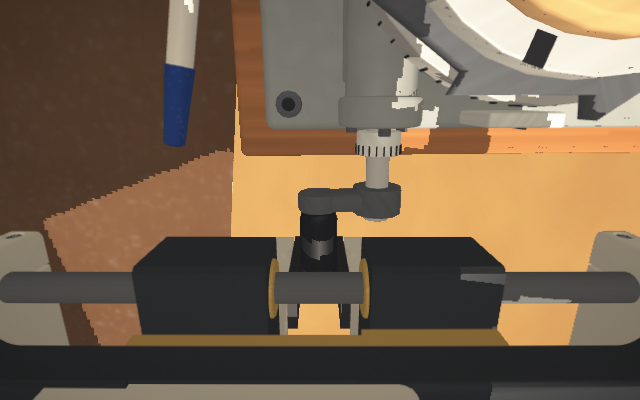

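```bash
python3 -c "
from h import *
ab([.4765,.0049,.0589],277,412)"
```

```text
1 [0.0, -0.006, 0.024]
2 [0.001, -0.016, 0.045]
3 [0.002, -0.032, 0.064]
4 [0.003, -0.051, 0.078]
5 [0.004, -0.073, 0.087]
6 [0.006, -0.096, 0.091]
7 [0.007, -0.119, 0.089]
8 [0.009, -0.141, 0.081]
9 [0.01, -0.161, 0.069]
10 [0.011, -0.178, 0.051]
end [0.4792, -0.0396, 0.0717]
```

>>> {"name": "apply_moves", "arguments": {"steps": [{"translation": [0, -0.006, 0.024], "rotation": [0, 0, 0]}, {"translation": [0.001, -0.016, 0.044], "rotation": [0, 0, 0]}, {"translation": [0.002, -0.032, 0.062], "rotation": [0, 0, 0]}, {"translation": [0.003, -0.051, 0.076], "rotation": [0, 0, 0]}, {"translation": [0.004, -0.073, 0.085], "rotation": [0, 0, 0]}, {"translation": [0.006, -0.096, 0.088], "rotation": [0, 0, 0]}, {"translation": [0.007, -0.119, 0.087], "rotation": [0, 0, 0]}, {"translation": [0.009, -0.141, 0.08], "rotation": [0, 0, 0]}, {"translation": [0.01, -0.161, 0.068], "rotation": [0, 0, 0]}, {"translation": [0.011, -0.178, 0.051], "rotation": [0, 0, 0]}]}}

```text
t: 11.13
eef_pos: [0.4793, -0.0403, 0.072]
ee_rot: [3.141, -0.001, 0.06]
force: [-2.5, -0.4, 3.7]
width: 0.0166
gripper_force: 15.0
```

```bash
python3 -c "
from h import *
tan(52);ab([.4792,-.0396,.0717],52,-58)
a=cv2.imread('pics/w3.png')[0:140,330:640]
c=cam('wrist');np.save('w4.npy',c,allow_pickle=True);im=grab_frame('wrist');cv2.imwrite('pics/w4.png',im)
cv2.imwrite('pics/w4c.png',cv2.resize(im[0:140,250:570],None,fx=2.5,fy=2.5,interpolation=cv2.INTER_CUBIC))"
```

```text
t 11.1333 pos [ 0.4793 -0.0403  0.072 ] f [-2.47 -0.41  3.7 ] tang(fwd) -2.75 rad(out) 2.48
1 [-0.001, 0.013, 0.014]
2 [-0.002, 0.029, 0.026]
3 [-0.003, 0.046, 0.034]
4 [-0.004, 0.065, 0.039]
5 [-0.005, 0.084, 0.04]
6 [-0.006, 0.103, 0.037]
7 [-0.007, 0.121, 0.03]
8 [-0.008, 0.137, 0.02]
9 [-0.009, 0.152, 0.007]
10 [-0.01, 0.163, -0.009]
end [0.4767, 0.0013, 0.0695]
```

View pics/w4c.png

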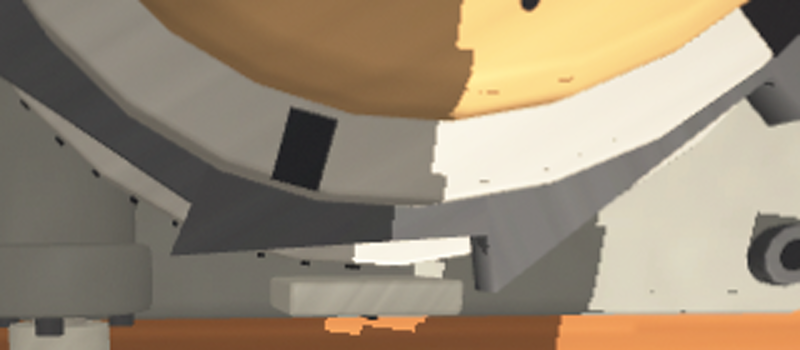

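```bash
python3 -c "
from h import *
c=np.load('w4.npy',allow_pickle=True).item()
A=np.array([.6220,-.0619])
for p in[(173,253),(497,291)]:
    q=onz(c,250+p[0]/2.5-.3,p[1]/2.5-.3,.107)[:2]-A;a=np.degrees(np.arctan2(q[1],q[0]));print(np.hypot(*q),a,(a-59.505)%36,(a-59.505)%36/360*2*np.pi*71)"
```

```text
0.07438133657522542 159.66704566367258 28.162045663672586 34.89794988589355
0.07467195466662478 -164.8019147132211 27.69308528677891 34.3168217985822
```

>>> {"name": "apply_moves", "arguments": {"steps": [{"translation": [-0.001, 0.013, 0.013], "rotation": [0, 0, 0]}, {"translation": [-0.002, 0.029, 0.024], "rotation": [0, 0, 0]}, {"translation": [-0.003, 0.046, 0.032], "rotation": [0, 0, 0]}, {"translation": [-0.004, 0.065, 0.037], "rotation": [0, 0, 0]}, {"translation": [-0.005, 0.084, 0.038], "rotation": [0, 0, 0]}, {"translation": [-0.006, 0.103, 0.035], "rotation": [0, 0, 0]}, {"translation": [-0.007, 0.121, 0.029], "rotation": [0, 0, 0]}, {"translation": [-0.008, 0.137, 0.02], "rotation": [0, 0, 0]}, {"translation": [-0.009, 0.152, 0.007], "rotation": [0, 0, 0]}, {"translation": [-0.01, 0.163, -0.009], "rotation": [0, 0, 0]}]}}

```text
t: 12.02
eef_pos: [0.4764, 0.0017, 0.0696]
ee_rot: [-3.141, 0.0, 0.06]
force: [-6.5, 5.5, 5.8]
width: 0.0165
gripper_force: 15.0
```

```bash
python3 -c "
from h import *
tan(-58);ab([.4767,.0013,.0695],-58,-118)"
```

```text
t 12.0167 pos [0.4764 0.0017 0.0696] f [-6.51  5.48  5.82] tang(fwd) 1.82 rad(out) 8.06
1 [-0.0, 0.005, -0.01]
2 [-0.0, 0.009, -0.02]
3 [-0.001, 0.012, -0.03]
4 [-0.001, 0.014, -0.041]
5 [-0.001, 0.015, -0.052]
6 [-0.001, 0.015, -0.062]
7 [-0.001, 0.014, -0.073]
8 [-0.001, 0.011, -0.084]
9 [-0.0, 0.008, -0.094]
10 [-0.0, 0.003, -0.104]
end [0.4767, 0.0021, 0.0435]
```

>>> {"name": "apply_moves", "arguments": {"steps": [{"translation": [0, 0.005, -0.01], "rotation": [0, 0, 0]}, {"translation": [0, 0.009, -0.02], "rotation": [0, 0, 0]}, {"translation": [-0.001, 0.012, -0.03], "rotation": [0, 0, 0]}, {"translation": [-0.001, 0.014, -0.041], "rotation": [0, 0, 0]}, {"translation": [-0.001, 0.015, -0.052], "rotation": [0, 0, 0]}, {"translation": [-0.001, 0.015, -0.062], "rotation": [0, 0, 0]}, {"translation": [-0.001, 0.014, -0.073], "rotation": [0, 0, 0]}, {"translation": [-0.001, 0.011, -0.084], "rotation": [0, 0, 0]}, {"translation": [0, 0.008, -0.094], "rotation": [0, 0, 0]}, {"translation": [0, 0.003, -0.104], "rotation": [0, 0, 0]}]}}

```text
t: 12.85
eef_pos: [0.4764, 0.0023, 0.0429]
ee_rot: [-3.141, 0.001, 0.06]
force: [-3.7, 3.4, 0.6]
width: 0.0161
gripper_force: 15.0
```

```bash
python3 -c "
from h import *
tan(-118);ab([.4767,.0021,.0435],-118,-148)"
```

```text
t 12.85 pos [0.4764 0.0023 0.0429] f [-3.69  3.35  0.64] tang(fwd) 2.24 rad(out) 2.85
1 [0.0, -0.002, -0.005]
2 [0.0, -0.005, -0.009]
3 [0.0, -0.008, -0.014]
4 [0.001, -0.012, -0.018]
5 [0.001, -0.015, -0.022]
6 [0.001, -0.019, -0.026]
7 [0.001, -0.023, -0.03]
8 [0.001, -0.027, -0.033]
9 [0.002, -0.031, -0.036]
10 [0.002, -0.035, -0.039]
end [0.4772, -0.0067, 0.0337]
```

>>> {"name": "apply_moves", "arguments": {"steps": [{"translation": [0, -0.002, -0.005], "rotation": [0, 0, 0]}, {"translation": [0, -0.005, -0.009], "rotation": [0, 0, 0]}, {"translation": [0, -0.008, -0.014], "rotation": [0, 0, 0]}, {"translation": [0.001, -0.012, -0.018], "rotation": [0, 0, 0]}, {"translation": [0.001, -0.015, -0.022], "rotation": [0, 0, 0]}, {"translation": [0.001, -0.019, -0.026], "rotation": [0, 0, 0]}, {"translation": [0.001, -0.023, -0.03], "rotation": [0, 0, 0]}, {"translation": [0.001, -0.027, -0.033], "rotation": [0, 0, 0]}, {"translation": [0.002, -0.031, -0.036], "rotation": [0, 0, 0]}, {"translation": [0.002, -0.035, -0.039], "rotation": [0, 0, 0]}]}}

```text
t: 13.68
eef_pos: [0.477, -0.0067, 0.0336]
ee_rot: [-3.141, 0.0, 0.06]
force: [-4.7, 4.9, 3.0]
width: 0.0169
gripper_force: 15.0
```

```bash
python3 -c "
from h import *
tan(-148);ab([.4772,-.0067,.0337],-148,-178)"
```

```text
t 13.6833 pos [ 0.477  -0.0067  0.0336] f [-4.73  4.88  3.  ] tang(fwd) 5.97 rad(out) 0.19
1 [0.0, -0.004, -0.003]
2 [0.001, -0.009, -0.005]
3 [0.001, -0.014, -0.008]
4 [0.001, -0.019, -0.01]
5 [0.001, -0.024, -0.011]
6 [0.002, -0.029, -0.013]
7 [0.002, -0.034, -0.014]
8 [0.002, -0.039, -0.015]
9 [0.003, -0.044, -0.016]
10 [0.003, -0.049, -0.016]
end [0.4779, -0.019, 0.0297]
```

>>> {"name": "apply_moves", "arguments": {"steps": [{"translation": [0, -0.002, -0.0015], "rotation": [0, 0, 0]}, {"translation": [0, -0.004, -0.003], "rotation": [0, 0, 0]}, {"translation": [0.001, -0.006, -0.004], "rotation": [0, 0, 0]}, {"translation": [0.001, -0.009, -0.005], "rotation": [0, 0, 0]}, {"translation": [0.001, -0.009, -0.005], "rotation": [0, 0, 0]}, {"translation": [0.001, -0.009, -0.005], "rotation": [0, 0, 0]}, {"translation": [0.001, -0.009, -0.005], "rotation": [0, 0, 0]}, {"translation": [0.001, -0.009, -0.005], "rotation": [0, 0, 0]}, {"translation": [0.001, -0.009, -0.005], "rotation": [0, 0, 0]}, {"translation": [0.001, -0.009, -0.005], "rotation": [0, 0, 0]}]}}

```text
t: 14.52
eef_pos: [0.4772, -0.009, 0.0324]
ee_rot: [-3.141, 0.0, 0.06]
force: [-4.7, 4.9, 1.5]
width: 0.0168
gripper_force: 15.0
```

```bash
python3 -c "
from h import *
tan(-154)
c=cam('wrist');np.save('w5.npy',c,allow_pickle=True);im=grab_frame('wrist');cv2.imwrite('pics/w5.png',im)
cv2.imwrite('pics/w5c.png',cv2.resize(im[0:140,250:570],None,fx=2.5,fy=2.5,interpolation=cv2.INTER_CUBIC))"
```

```text
t 14.5167 pos [ 0.4772 -0.009   0.0324] f [-4.69  4.87  1.48] tang(fwd) 5.27 rad(out) 0.92
```

View pics/w5c.png

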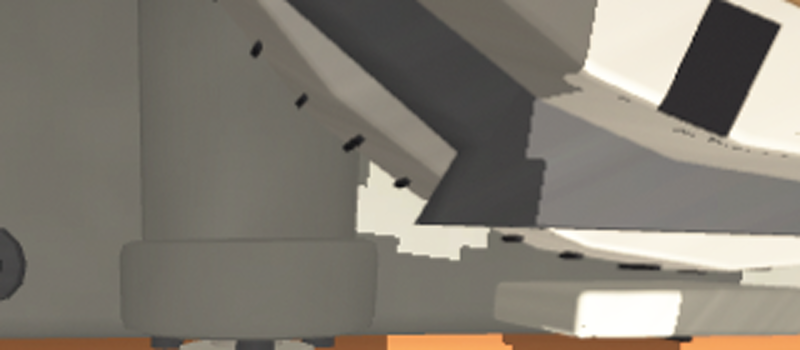

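```bash
python3 -c "
from h import *
c=np.load('w5.npy',allow_pickle=True).item()
A=np.array([.6220,-.0619])
for p in[(415,222)]:
    q=onz(c,250+p[0]/2.5-.3,p[1]/2.5-.3,.107)[:2]-A;a=np.degrees(np.arctan2(q[1],q[0]));print(np.hypot(*q),a,(a-59.505)%36,(a-59.505)%36/360*2*np.pi*71)
ab([.47745,-.00895,.03245],-154,-172)"
```

```text
0.07622783145839657 152.63924077533915 21.13424077533915 26.189208137162424
1 [-0.0, -0.003, -0.002]
2 [-0.0, -0.006, -0.003]
3 [0.0, -0.009, -0.004]
4 [0.0, -0.012, -0.005]
5 [0.0, -0.015, -0.006]
6 [0.001, -0.018, -0.007]
7 [0.001, -0.021, -0.008]
8 [0.001, -0.024, -0.009]
9 [0.001, -0.027, -0.009]
10 [0.001, -0.03, -0.01]
end [0.4778, -0.0164, 0.03]
```

>>> {"name": "apply_moves", "arguments": {"steps": [{"translation": [0, -0.003, -0.002], "rotation": [0, 0, 0]}, {"translation": [0, -0.006, -0.003], "rotation": [0, 0, 0]}, {"translation": [0, -0.009, -0.004], "rotation": [0, 0, 0]}, {"translation": [0, -0.012, -0.005], "rotation": [0, 0, 0]}, {"translation": [0, -0.015, -0.006], "rotation": [0, 0, 0]}, {"translation": [0, -0.015, -0.006], "rotation": [0, 0, 0]}, {"translation": [0, -0.015, -0.006], "rotation": [0, 0, 0]}, {"translation": [0, -0.015, -0.006], "rotation": [0, 0, 0]}, {"translation": [0, -0.015, -0.006], "rotation": [0, 0, 0]}, {"translation": [0, -0.015, -0.006], "rotation": [0, 0, 0]}]}}

```text
t: 15.4
eef_pos: [0.4775, -0.0125, 0.031]
ee_rot: [-3.141, -0.0, 0.06]
force: [-4.8, 5.6, 2.2]
width: 0.0165
gripper_force: 15.0
```

```bash
python3 -c "
from h import *
tan(-163)"
```

```text
t 15.4 pos [ 0.4775 -0.0125  0.031 ] f [-4.81  5.59  2.19] tang(fwd) 6.26 rad(out) -0.38
```

>>> {"name": "apply_moves", "arguments": {"steps": [{"translation": [0, -0.003, -0.001], "rotation": [0, 0, 0]}, {"translation": [0, -0.006, -0.002], "rotation": [0, 0, 0]}, {"translation": [0.001, -0.009, -0.003], "rotation": [0, 0, 0]}, {"translation": [0.001, -0.012, -0.003], "rotation": [0, 0, 0]}, {"translation": [0.001, -0.012, -0.003], "rotation": [0, 0, 0]}, {"translation": [0.001, -0.012, -0.003], "rotation": [0, 0, 0]}, {"translation": [0.001, -0.012, -0.003], "rotation": [0, 0, 0]}, {"translation": [0.001, -0.012, -0.003], "rotation": [0, 0, 0]}, {"translation": [0.001, -0.012, -0.003], "rotation": [0, 0, 0]}, {"translation": [0.001, -0.012, -0.003], "rotation": [0, 0, 0]}]}}

```text
t: 16.23
eef_pos: [0.4777, -0.0154, 0.0303]
ee_rot: [-3.141, -0.0, 0.06]
force: [-5.2, 6.9, 2.2]
width: 0.0161
gripper_force: 15.0
```

```bash
python3 -c "
from h import *
tan(-170)"
```

```text
t 16.2333 pos [ 0.4777 -0.0154  0.0303] f [-5.19  6.85  2.18] tang(fwd) 7.42 rad(out) -0.9
```

>>> {"name": "apply_moves", "arguments": {"steps": [{"translation": [0, 0, 0], "rotation": [0, 0, 0]}, {"translation": [0, 0, 0], "rotation": [0, 0, 0]}, {"translation": [0, 0, 0], "rotation": [0, 0, 0]}, {"translation": [0, 0, 0], "rotation": [0, 0, 0]}, {"translation": [0, 0, 0], "rotation": [0, 0, 0]}, {"translation": [0, 0, 0.03], "rotation": [0, 0, 0]}, {"translation": [0, 0, 0.12], "rotation": [0, 0, 0]}, {"translation": [0, 0, 0.26], "rotation": [0, 0, 0]}, {"translation": [0, 0, 0.4], "rotation": [0, 0, 0]}, {"translation": [0, 0, 0.54], "rotation": [0, 0, 0]}], "jaw": 0}}

```text
t: 17.07
eef_pos: [0.4774, -0.0164, 0.1673]
ee_rot: [3.141, 0.0, 0.06]
force: [0.9, 0.3, -0.2]
width: 0.0441
gripper_force: 0.0
```

>>> {"name": "apply_moves", "arguments": {"steps": [{"translation": [0, -0.05, 0.06], "rotation": [0, 0, -0.22]}, {"translation": [0.03, -0.12, 0.1], "rotation": [0, 0, -0.44]}, {"translation": [0.07, -0.19, 0.12], "rotation": [0, 0, -0.66]}, {"translation": [0.11, -0.26, 0.12], "rotation": [0, 0, -0.88]}, {"translation": [0.15, -0.33, 0.12], "rotation": [0, 0, -1]}, {"translation": [0.19, -0.4, 0.12], "rotation": [0, 0, -1]}, {"translation": [0.24, -0.47, 0.12], "rotation": [0, 0, -1]}, {"translation": [0.29, -0.54, 0.12], "rotation": [0, 0, -1]}, {"translation": [0.35, -0.61, 0.12], "rotation": [0, 0, -1]}, {"translation": [0.42, -0.68, 0.12], "rotation": [0, 0, -1]}]}}

```text
t: 17.9
eef_pos: [0.583, -0.1873, 0.196]
ee_rot: [-3.141, -0.001, -0.464]
force: [0.4, 0.3, -0.2]
width: 0.0442
gripper_force: 0.0
```

>>> {"name": "apply_moves", "arguments": {"steps": [{"translation": [0, 0, 0], "rotation": [0, 0, -0.22]}, {"translation": [0, 0, 0], "rotation": [0, 0, -0.44]}, {"translation": [0, 0, 0], "rotation": [0, 0, -0.66]}, {"translation": [0, 0, 0], "rotation": [0, 0, -0.88]}, {"translation": [0, 0, 0], "rotation": [0, 0, -1]}, {"translation": [0, 0, 0], "rotation": [0, 0, -1]}, {"translation": [0, 0, 0], "rotation": [0, 0, -1]}, {"translation": [0, 0, 0], "rotation": [0, 0, -1]}, {"translation": [0, 0, 0], "rotation": [0, 0, -1]}, {"translation": [0, 0, 0], "rotation": [0, 0, -1]}]}}

```text
t: 18.73
eef_pos: [0.5828, -0.1861, 0.1953]
ee_rot: [-3.142, -0.0, -0.986]
force: [-0.1, 0.2, -0.2]
width: 0.0438
gripper_force: 0.0
```

>>> {"name": "apply_moves", "arguments": {"steps": [{"translation": [0, 0, 0], "rotation": [0, 0, -0.22]}, {"translation": [0, 0, 0], "rotation": [0, 0, -0.44]}, {"translation": [0, 0, 0], "rotation": [0, 0, -0.66]}, {"translation": [0, 0, 0], "rotation": [0, 0, -0.88]}, {"translation": [0, 0, 0], "rotation": [0, 0, -1]}, {"translation": [0, 0, 0], "rotation": [0, 0, -1]}, {"translation": [0, 0, 0], "rotation": [0, 0, -1]}, {"translation": [0, 0, 0], "rotation": [0, 0, -1]}, {"translation": [0, 0, 0], "rotation": [0, 0, -1]}, {"translation": [0, 0, 0], "rotation": [0, 0, -1]}]}}

```text
t: 19.57
eef_pos: [0.5828, -0.1861, 0.1952]
ee_rot: [3.142, -0.0, -1.509]
force: [-0.4, -0.3, 0.9]
width: 0.044
gripper_force: 0.0
```

```bash
python3 -c "
from h import *
s=get_state();print(s['eef_pos'],s['ee_rot'],s['q'],s['force'],s['width'])
c=cam('top');im=grab_frame('top');w=cam('wrist');wi=grab_frame('wrist');cv2.imwrite('pics/w6.png',wi)
print('expect knob at',proj(w,[.582,-.185,.130]),proj(w,[.582,-.185,.1]))
g=wi.max(2);u,v=map(int,proj(w,[.582,-.185,.130]));b=(g<45).astype('uint8')
n,l,st,ce=cv2.connectedComponentsWithStats(b)
for i in range(1,n):
    if st[i,4]>150: print(st[i],ce[i].round(1),onz(w,*ce[i],.115).round(4))
"
```

```text
[ 0.58276175 -0.18606307  0.1951896 ] [ 3.14158271e+00 -3.94164533e-05 -1.50925065e+00] [ 9.88601209e-03  2.77286047e-01 -1.78824512e-01  4.44177623e-05
 -1.11469366e+00  5.16400997e-02] [-0.3983419  -0.32823475  0.91688583] 0.04404827900235353
expect knob at [317.30280443 214.94083236] [317.42374786 202.38717981]
[580  77  20  43 164] [589.1  95.4] [ 0.4049 -0.2755  0.115 ]
[579  84  42  63 476] [598.8 115.1] [ 0.3946 -0.2633  0.115 ]
[297 188  33  32 604] [315.8 204.9] [ 0.5833 -0.1875  0.115 ]
[    0   237   640   163 39112] [262.2 341.7] [ 0.6205 -0.0666  0.115 ]
[224 236  55  37 575] [265.7 258.1] [ 0.619  -0.1427  0.115 ]
[347 236  38  37 534] [369.4 257.9] [ 0.5399 -0.1477  0.115 ]
[ 403  237  230   98 6337] [480.1 270.6] [ 0.4531 -0.1422  0.115 ]
[251 304  17  24 312] [257.9 314.3] [ 0.6244 -0.0926  0.115 ]
[370 304  17  24 316] [379.  314.3] [ 0.527  -0.0986  0.115 ]
```

>>> {"name": "apply_moves", "arguments": {"steps": [{"translation": [0, 0, -0.02], "rotation": [0, 0, -0.2]}, {"translation": [0, -0.004, -0.06], "rotation": [0, 0, -0.4]}, {"translation": [0.002, -0.006, -0.12], "rotation": [0, 0, -0.6]}, {"translation": [0.002, -0.006, -0.19], "rotation": [0, 0, -0.617]}, {"translation": [0.002, -0.006, -0.25], "rotation": [0, 0, -0.617]}, {"translation": [0.002, -0.006, -0.3], "rotation": [0, 0, -0.617]}, {"translation": [0.002, -0.006, -0.34], "rotation": [0, 0, -0.617]}, {"translation": [0.002, -0.006, -0.372], "rotation": [0, 0, -0.617]}, {"translation": [0.002, -0.006, -0.372], "rotation": [0, 0, -0.617]}, {"translation": [0.002, -0.006, -0.372], "rotation": [0, 0, -0.617]}]}}

```text
t: 20.5
eef_pos: [0.5833, -0.1876, 0.1021]
ee_rot: [3.141, -0.0, -1.833]
force: [0.5, -0.3, -0.1]
width: 0.0439
gripper_force: 0.0
```

>>> {"name": "apply_moves", "arguments": {"steps": [{"translation": [0, 0, 0], "rotation": [0, 0, 0]}, {"translation": [0, 0, 0], "rotation": [0, 0, 0]}, {"translation": [0, 0, 0], "rotation": [0, 0, 0]}, {"translation": [0, 0, 0], "rotation": [0, 0, 0]}, {"translation": [0, 0, 0], "rotation": [0, 0, 0]}, {"translation": [0, 0, 0], "rotation": [0, 0, 0]}, {"translation": [0, 0, 0], "rotation": [0, 0, 0]}, {"translation": [0, 0, 0], "rotation": [0, 0, 0]}, {"translation": [0, 0, 0], "rotation": [0, 0, 0]}, {"translation": [0, 0, 0], "rotation": [0, 0, 0]}], "jaw": 1, "newtons": 20}}

```text
t: 21.33
eef_pos: [0.5836, -0.1875, 0.1026]
ee_rot: [-3.141, 0.0, -1.833]
force: [-0.2, 1.2, 4.4]
width: 0.0169
gripper_force: 20.0
```

```bash
cat >>h.py <<'E'
def lev(cmd,th0,th1,n=10,piv=(.627,-.1445),r=.062):
    for i in range(1,n+1):
        a=np.radians(th0+(th1-th0)*i/n); t=np.array(piv)+r*np.array([np.cos(a),np.sin(a)])
        print(i,((t-cmd)/.25).round(3).tolist())
    print('end',t.round(4))
E
python3 -c "
from h import *
s=get_state();p=s['eef_pos'];print(p,s['ee_rot'],s['force'],s['width'],s['gripper_force'])
d=p[:2]-[.627,-.1445];print(np.hypot(*d),np.degrees(np.arctan2(d[1],d[0])))"
```

```text
[ 0.58364225 -0.18754561  0.10258104] [-3.14077188e+00  8.45231277e-05 -1.83332254e+00] [-0.23883348  1.19312134  4.42136222] 0.016853099634783215 20.00051110982895
0.06109679915006632 -135.2069852937044
```

```bash
python3 -c "
from h import *
lev([.5833,-.1876],-135,-105,r=.061)"
```

```text
1 [0.012, -0.009]
2 [0.021, -0.017]
3 [0.031, -0.025]
4 [0.042, -0.032]
5 [0.053, -0.039]
6 [0.064, -0.045]
7 [0.076, -0.051]
8 [0.087, -0.055]
9 [0.099, -0.06]
10 [0.112, -0.063]
end [ 0.6112 -0.2034]
```

>>> {"name": "apply_moves", "arguments": {"steps": [{"translation": [0.01, -0.009, 0], "rotation": [0, 0, 0]}, {"translation": [0.02, -0.017, 0], "rotation": [0, 0, 0]}, {"translation": [0.031, -0.025, 0], "rotation": [0, 0, 0]}, {"translation": [0.042, -0.032, 0], "rotation": [0, 0, 0]}, {"translation": [0.053, -0.039, 0], "rotation": [0, 0, 0]}, {"translation": [0.064, -0.045, 0], "rotation": [0, 0, 0]}, {"translation": [0.076, -0.051, 0], "rotation": [0, 0, 0]}, {"translation": [0.087, -0.055, 0], "rotation": [0, 0, 0]}, {"translation": [0.099, -0.06, 0], "rotation": [0, 0, 0]}, {"translation": [0.112, -0.063, 0], "rotation": [0, 0, 0]}]}}

```text
t: 22.17
eef_pos: [0.6087, -0.2046, 0.1021]
ee_rot: [3.137, -0.002, -1.834]
force: [-7.5, -2.7, 6.9]
width: 0.016
gripper_force: 20.0
```

```bash
python3 -c "
from h import *
s=get_state();p=s['eef_pos'];f=s['force'];a=np.radians(-105);print(p,f,'tan',-f[0]*np.sin(a)+f[1]*np.cos(a),'rad',f[0]*np.cos(a)+f[1]*np.sin(a))
lev([.6112,-.2034],-105,-68,r=.061)"
```

```text
[ 0.60872635 -0.20461151  0.10208004] [-7.47708103 -2.676056    6.94212538] tan -6.529691410893625 rad 4.520082572673981
1 [0.015, -0.004]
2 [0.031, -0.006]
3 [0.047, -0.008]
4 [0.062, -0.008]
5 [0.078, -0.008]
6 [0.094, -0.006]
7 [0.109, -0.004]
8 [0.125, -0.001]
9 [0.14, 0.004]
10 [0.155, 0.009]
end [ 0.6499 -0.2011]
```

>>> {"name": "apply_moves", "arguments": {"steps": [{"translation": [0.015, -0.006, 0], "rotation": [0, 0, 0]}, {"translation": [0.031, -0.01, 0], "rotation": [0, 0, 0]}, {"translation": [0.047, -0.012, 0], "rotation": [0, 0, 0]}, {"translation": [0.062, -0.012, 0], "rotation": [0, 0, 0]}, {"translation": [0.078, -0.012, 0], "rotation": [0, 0, 0]}, {"translation": [0.094, -0.01, 0], "rotation": [0, 0, 0]}, {"translation": [0.109, -0.008, 0], "rotation": [0, 0, 0]}, {"translation": [0.125, -0.005, 0], "rotation": [0, 0, 0]}, {"translation": [0.14, 0, 0], "rotation": [0, 0, 0]}, {"translation": [0.155, 0.005, 0], "rotation": [0, 0, 0]}]}}

```text
t: 23.0
eef_pos: [0.6474, -0.2034, 0.1018]
ee_rot: [3.137, -0.002, -1.834]
force: [-5.4, -1.7, 5.7]
width: 0.0171
gripper_force: 20.0
```

```bash
python3 -c "
from h import *
s=get_state();p=s['eef_pos'];f=s['force'];a=np.radians(-68);print(p,f,'tan',-f[0]*np.sin(a)+f[1]*np.cos(a),'rad',f[0]*np.cos(a)+f[1]*np.sin(a))
d0=np.array([.5836,-.1875]);
for pv in((.627,-.1445),(.63,-.147)):
  e=p[:2]-pv;g=d0-pv;print(np.degrees(np.arctan2(e[1],e[0])-np.arctan2(g[1],g[0])))"
```

```text
[ 0.64739341 -0.20337265  0.10177559] [-5.44099225 -1.65826008  5.74846213] tan -5.665995325046378 rad -0.5007195961777577
64.37127397900996
66.03135020854079
```

>>> {"name": "apply_moves", "arguments": {"steps": [{"translation": [0.004, 0.0015, 0], "rotation": [0, 0, 0]}, {"translation": [0.008, 0.003, 0], "rotation": [0, 0, 0]}, {"translation": [0.012, 0.005, 0], "rotation": [0, 0, 0]}, {"translation": [0.016, 0.007, 0], "rotation": [0, 0, 0]}, {"translation": [0.02, 0.009, 0], "rotation": [0, 0, 0]}, {"translation": [0.024, 0.011, 0], "rotation": [0, 0, 0]}, {"translation": [0.028, 0.013, 0], "rotation": [0, 0, 0]}, {"translation": [0.028, 0.013, 0], "rotation": [0, 0, 0]}, {"translation": [0.028, 0.013, 0], "rotation": [0, 0, 0]}, {"translation": [0.028, 0.013, 0], "rotation": [0, 0, 0]}]}}

```text
t: 23.83
eef_pos: [0.6517, -0.2015, 0.1017]
ee_rot: [3.133, -0.005, -1.835]
force: [-15.6, -10.4, 9.9]
width: 0.0166
gripper_force: 20.0
```

```bash
python3 -c "
from h import *
s=get_state();p=s['eef_pos'];f=s['force'];a=np.radians(-65);print(p,f,'tan',-f[0]*np.sin(a)+f[1]*np.cos(a),'rad',f[0]*np.cos(a)+f[1]*np.sin(a))
d0=np.array([.5836,-.1875]);
for pv in((.627,-.1445),(.63,-.147)):
  e=p[:2]-pv;g=d0-pv;print(np.degrees(np.arctan2(e[1],e[0])-np.arctan2(g[1],g[0])))"
```

```text
[ 0.65165844 -0.20152896  0.10173427] [-15.55347547 -10.43209133   9.90214187] tan -18.505028236629094 rad 2.881502838208763
68.64816302745291
70.54663995477792
```

>>> {"name": "apply_moves", "arguments": {"steps": [{"translation": [0, 0, 0], "rotation": [0, 0, 0]}, {"translation": [0, 0, 0], "rotation": [0, 0, 0]}, {"translation": [0, 0, 0], "rotation": [0, 0, 0]}, {"translation": [0, 0, 0], "rotation": [0, 0, 0]}, {"translation": [0, 0, 0], "rotation": [0, 0, 0]}, {"translation": [0, 0, 0.03], "rotation": [0, 0, 0]}, {"translation": [0, 0, 0.1], "rotation": [0, 0, 0]}, {"translation": [0, 0, 0.2], "rotation": [0, 0, 0]}, {"translation": [0, 0, 0.32], "rotation": [0, 0, 0]}, {"translation": [0, 0, 0.44], "rotation": [0, 0, 0]}], "jaw": 0}}

```text
t: 24.67
eef_pos: [0.6569, -0.1986, 0.2136]
ee_rot: [3.141, -0.0, -1.833]
force: [0.9, -0.2, 0.8]
width: 0.0441
gripper_force: 0.0
```

```bash
python3 -c "
from h import *
s=get_state();print(s['eef_pos'],s['force'],s['width'])
w=cam('wrist');wi=grab_frame('wrist');cv2.imwrite('pics/w7.png',wi)
print('expect knob at',proj(w,[.6517,-.2015,.115]))
n,l,st,ce=cv2.connectedComponentsWithStats((wi.max(2)<45).astype('uint8'))
for i in range(1,n):
    if st[i,4]>250 and 250<ce[i][0]<400 and ce[i][1]<235: print(st[i],ce[i].round(1),onz(w,*ce[i],.115).round(4))
"
```

```text
[ 0.65692866 -0.19855154  0.21360828] [ 0.87697887 -0.17627941  0.76062585] 0.04405538474031352
expect knob at [322.02008434 195.25900516]
[313 178  24  29 451] [323.8 193.3] [ 0.65   -0.2026  0.115 ]
```

```bash
python3 -c "
from station import *
print(job_done())"
```

```text
the job is handed in; nothing more can be done
None
```

I wound the tooth about 5 mm past the pawl, wound it back to about 7.4 N at the crank grip, and swung the clamp lever to its stop. I then let go and handed the job in at about 25 s. I couldn't measure the pawl force directly; the station gave no verdict.

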